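# Clear the shower-corner pile back to its places

## Task

First take the comb off the slatted wooden drainer and lay it flat, lengthwise, in the middle of the long narrow stone rest. Then take the pile in the corner basket apart from the top, one piece at a time: the stool knob into the middle of the square tray, then the pill box into the middle of the round steel dish, and last the soap saucer, set down gently, lengthwise, in the middle of the now empty drainer. Keep every piece the right way up and leave the glass tumbler standing where it is.

Things in the scene. Friction and masses are not known exactly. Their poses are not given: they have to be found in the camera images.
- comb: Red plastic comb, 140 x 28 mm and 8 mm thick, starting flat on top of the drainer. Origin: centre of its underside; x along its length, y across its width, z up. Weighs about 30 g; grip it across the width at the middle.
- knob: Grey plastic star knob of a shower stool, the top piece of the pile: star head 34 mm across and 16 mm high on a hub 26 mm across and 10 mm high (26 mm high in all), a small brass spot on top. Origin: centre of its underside, z up. About 35 g; round enough to be gripped at any yaw.
- pillbox: Blue round plastic pill box with a closed twist cap, 46 mm across (body 44 mm), 38 mm high, the middle piece of the pile, standing inside the saucer. Origin: centre of its underside, z up. About 50 g; round, gripped at any yaw.
- saucer: White ceramic soap saucer with round ends, 110 x 66 mm, 16 mm high, the bottom piece of the pile, standing on the basket floor. Walls 4 mm thick, inner floor 6 mm above the underside. Origin: centre of its underside; x along its length, y across its width, z up. About 160 g; grip it across its 66 mm width, outside, at the middle (sides straight for 44 mm).
- comb_rest: Place of the comb: flat grey stone bar without rim, fixed, 170 x 56 mm, its flat top 8 mm above the table. Origin: centre of its underside on the table; x along its length, y across.
- tray: Place of the knob: square taupe plastic tray, fixed, 96 x 96 mm outside, rim 10 mm high and 3 mm thick, its floor 4 mm above the table. Origin: centre of its underside on the table; x and y along its sides.
- dish: Place of the pill box: round stainless dish, fixed, 104 mm across the rim, rim 10 mm high and 3 mm thick, its floor 4 mm above the table. Origin: centre of its underside on the table.
- drainer: Place of the saucer: oblong drainer of five flat wooden slats, fixed, 150 x 100 mm, no rim, its flat top 10 mm above the table. The comb lies on it at the start. Origin: centre of its underside on the table; x along its length (the slats), y across.
- basket: Fixed stainless wire corner basket holding the pile. A quarter circle of 220 mm radius: square corner along its +x, 140 mm from the origin; round front (towards the robot) 80 mm from the origin along -x; 156 mm to each side. Wire rim 36 mm, floor 5 mm above the table. Origin: at table level, under the pile to within 8 mm.
- tumbler: Clear glass tumbler, 68 mm across, 80 mm high, standing between robot and basket; leave alone. Origin: centre of its underside. Unlisted bystanders keep clear: bottles to 190 mm high and a jar beyond x = 0.77, a mug beyond y = 0.5, a nail brush beyond y = -0.48, a basin at x 0.1, y 0.6, a box at x 0.22, y -0.68, a pumice stone 28 mm high near x 0.26, y -0.19.

How it is judged (in metres and radians):
On the way, in this order (a step that is already met when the one before it is completed fails the run):
1. the comb lies released on the stone rest (horizontal distance between comb and comb_rest below 0.013 m and z of comb in the frame of comb_rest between 0.005 and 0.011 m and angle between comb's own z axis and vertical below 0.12 rad and contact force between the fingers and comb below 0.2 N and linear speed of comb below 0.02 m/s and angular speed of comb below 0.3 rad/s and angle between the x axis of comb and the x axis of comb_rest, either way round below 0.2 rad), for 0.2 s.
2. the knob stands released in the square tray (horizontal distance between knob and tray below 0.013 m and z of knob in the frame of tray between 0.001 and 0.007 m and angle between knob's own z axis and vertical below 0.12 rad and contact force between the fingers and knob below 0.2 N and linear speed of knob below 0.02 m/s and angular speed of knob below 0.3 rad/s), for 0.2 s.
3. the pill box stands released in the round dish (horizontal distance between pillbox and dish below 0.013 m and z of pillbox in the frame of dish between 0.001 and 0.007 m and angle between pillbox's own z axis and vertical below 0.12 rad and contact force between the fingers and pillbox below 0.2 N and linear speed of pillbox below 0.02 m/s and angular speed of pillbox below 0.3 rad/s), for 0.2 s.
4. the saucer stands released on the drainer (horizontal distance between saucer and drainer below 0.013 m and z of saucer in the frame of drainer between 0.007 and 0.013 m and angle between saucer's own z axis and vertical below 0.12 rad and contact force between the fingers and saucer below 0.2 N and linear speed of saucer below 0.02 m/s and angular speed of saucer below 0.3 rad/s and angle between the x axis of saucer and the x axis of drainer, either way round below 0.2 rad), for 0.2 s.
At the end, for the whole second after the job is handed in: Comb on the stone rest, knob in the square tray, pill box in the round dish, saucer on the drainer: each within 13 mm of the middle of its place, right way up (within 0.12 rad), resting on it, released and still; comb and saucer lengthwise to within 0.2 rad (either way round) (all of step 1 and all of step 2 and all of step 3 and all of step 4); the robot touches nothing.
It fails at once if the glass tumbler is shifted by more than 30 mm or tipped (distance of tumbler from where it was at the start of the episode above 0.03 m or angle between tumbler's own z axis and vertical above 0.3 rad).
It fails at once if the saucer is dropped or slammed onto the drainer (moving faster than 0.45 m/s within 25 mm above it) (horizontal distance between saucer and drainer below 0.1 m and z of saucer in the frame of drainer below 0.035 m and linear speed of saucer above 0.45 m/s).
It also fails if it takes over 120 s, if anything falls off the work surface, if the arm or the gripper's body presses on something with over 40 N, if the wrist force passes 120 N, or if a joint passes its speed limit or range.

## Robot

A 6-joint arm with a two-finger parallel gripper is mounted at the origin on the work surface. World frame = base frame: x ahead of the robot, y to its left, z up, the work surface at z = 0. Lengths are in mm, angles in rad, forces in N, time in s.
With the tool pointing down it reaches from about 350 to 875 mm from the base axis. Payload 4.2 kg.
Tool frame: the origin (TCP) lies between the finger pads; the fingertips stand 11 mm ahead of it and the grasp point (between the pads) lies 8 mm behind it; z points along the fingers, y is the direction in which the jaws open and shut (so a half turn about z gives the same grasp; the last joint's range is limited). The gripper opens to 85 mm and grips with 20 to 120 N. Pads are 22 mm wide; open, the fingers measure 114 mm over their backs; the gripper's body (76 mm by 85 mm) begins 54 mm behind the grasp point. The pads swing forward as they close: fully open they stand 13 mm farther back than shut.
Start: joints at [-0.957, 0.385, 0.008, 0, -1.194, -0.259], TCP at [217.141, -586.045, 242.312] pointing down, gripper open.
Joint ranges: [-3.14, 3.14], [-1.21, 2.06], [-1.07, 1.41], [-3.16, 2.05], [-2.99, -0.16], [-3.1, 3.1]. Speed limits (rad/s): [2.79, 2.79, 3.14, 3.14, 3.14, 3.14].

## Interface

Orientations are given as a unit quaternion [x, y, z, w].
In Python, from bench import * gives the robot as it stands.
- The arm moves only by the tool servo_tool, never from a script. Its argument "rows" is a list of rows, each a list of 7 numbers: the opening, from 0 (shut) to 1 (fully open), then the shift along the tool's x, y, z in cm, then the turn, a rotation vector about the tool's x, y, z in degrees. A call has 1 to 12 rows; each row shifts and turns the commanded pose from where the row before left it, along the tool's axes as they then stand; what a row does not reach is not made up. A row lasts 1/10 s, in which the tool goes at most 50 mm and 8.59 degrees, less where a joint would pass 70% of its speed; a pose out of reach is approached as far as the arm can. A call is refused whole if a number of a shift passes 5 or a number of a turn 8.59, either way. A call with a gripper value outside its range is refused whole. The fingers move at their own pace and stop on an object; the grip force is fixed at half the most. Time passes only in rows, so rows that do not move let the fingers close. It gives the time, the measured TCP pose, the force and the opening at its end, in the units of the state.
- read_state(): the state, without advancing time (a new reading comes with each control period).
- get_image(name): name is "scene" or "side" or "wrist"; returns a dict with "image" (384x512x3 uint8, red, green, blue), "mtx" (3x3 intrinsics, pixels), "extrinsics" (4x4, takes a point from camera to world coordinates). Camera axes: x right, y up, looking along -z (the intrinsics and any distortion apply to the point x, -y, -z); pixel columns grow to the right and rows downward; lengths in mm; the calibration is good to about 2 mm. A picture is of the moment at which its call begins. There is no depth.
- job_done(): hands the job in, once; it reports no verdict.
The state is a dict: "clock": time; "joints": joint angles; "joint_vel": joint speeds; "joint_efforts": joint torques, N m; "position": TCP position; "ee_rot": TCP orientation; "contact_force": force on the tool from outside, world axes, zero at the start; "wrist_torque": the same for the moment, N m; "gripper_width": finger opening in mm.
Only numpy, scipy, OpenCV 4.12 (cv2) and the standard library are available. Lean on these libraries where they do the work, as an engineer would, in place of code of your own. Each camera call takes 0.05 s, during which the arm holds its last target. There are 200 camera calls.

## Working session

There is one attempt and no reset: what is moved stays moved. The work goes in short steps, Python scripts to look and compute and a tool call to move; the robot and the scene stay as the last step left them, time stands still between calls to the robot, and variables do not carry over. Pictures are saved under pics/ and viewed, about 12 in all and at most 16, crops included, and the job is handed in when it is done.

Besides the shell and the picture viewer there is one more tool, called after "Call:" by a JSON object that holds its "op" and its "data". servo_tool: Moves the arm, as the interface text tells. Its arguments: {"type":"object","properties":{"rows":{"type":"array","items":{"type":"array","items":{"type":"number"}}}},"required":["rows"]}

```bash
mkdir -p pics
cat > h.py <<'E'
from bench import *
import numpy as np, cv2
from scipy.spatial.transform import Rotation as R
def shot(n,f=None):
    d=get_image(n); im=cv2.cvtColor(d["image"],cv2.COLOR_RGB2BGR)
    if f: cv2.imwrite(f"pics/{f}.png",im)
    return d,im
def ray(d,u,v,z):
    K=np.array(d["mtx"]);E=np.array(d["extrinsics"])
    r=np.linalg.inv(K)@[u,v,1]; r=E[:3,:3]@(r*[1,-1,-1]); o=E[:3,3]
    return (o+r*(z-o[2])/r[2])[:2]
E
python3 - <<'E'
from h import *
s=read_state(); print({k:np.round(v,3) for k,v in s.items()}); print(R.from_quat(s["ee_rot"]).as_matrix().round(2))
ims=[]
for n in("scene","side"):
    d,im=shot(n,n+"0"); print(n,np.round(d["mtx"],1).tolist(),np.round(d["extrinsics"],2).tolist(),[k for k in d])
E
```

```text
{'clock': np.float64(0.0), 'joints': array([-9.570e-01,  3.860e-01,  7.000e-03, -1.000e-03, -1.194e+00,
       -2.590e-01]), 'joint_vel': array([-0.001, -0.001,  0.001,  0.001, -0.001, -0.   ]), 'joint_efforts': array([-1.0000e-03, -3.9229e+01,  1.8840e+01,  4.1860e+00, -5.0000e-03,
       -0.0000e+00]), 'position': array([ 216.977, -585.505,  241.185]), 'ee_rot': array([-0.176,  0.984,  0.001, -0.   ]), 'contact_force': array([ 0.639,  0.536, -0.073]), 'wrist_torque': array([-0.019, -0.045, -0.021]), 'gripper_width': np.float64(85.321)}
[[-0.94 -0.35 -0.  ]
 [-0.35  0.94  0.  ]
 [ 0.    0.   -1.  ]]
scene [[351.5, 0.0, 252.6], [0.0, 351.5, 188.0], [0.0, 0.0, 1.0]] [[-0.59, -0.65, 0.47, 900.7], [0.81, -0.48, 0.34, 302.66], [0.0, 0.58, 0.81, 763.76], [0.0, 0.0, 0.0, 1.0]] ['image', 'mtx', 'extrinsics']
side [[454.8, 0.0, 260.1], [0.0, 454.8, 189.0], [0.0, 0.0, 1.0]] [[-0.89, 0.3, -0.34, 106.02], [-0.45, -0.61, 0.65, 733.29], [-0.0, 0.73, 0.68, 846.59], [0.0, 0.0, 0.0, 1.0]] ['image', 'mtx', 'extrinsics']
```

View pics/scene0.png

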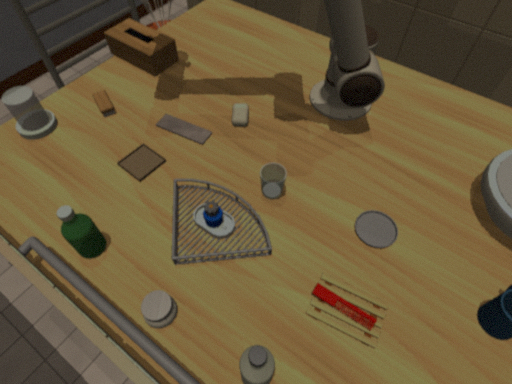

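View pics/side0.png

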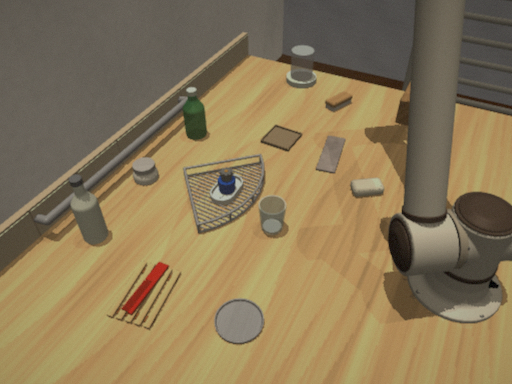

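Scene: comb at about (343,306) on the drainer, rest (183,129), tray (142,162), dish (376,229), tumbler (272,180), pile (213,217). Side: comb (147,287), rest (331,153), tray (282,137), dish (240,321), pile (227,183).

Run:
```python
from h import *
P={"scene":dict(comb=(343,306,18),rest=(183.5,129,8),tray=(142,162,7),dish=(376,230,8),tumb=(273,190,5),knob=(211,205,75),sauc=(214,221,20)),
"side":dict(comb=(147,287,18),rest=(331,153.5,8),tray=(282,138,7),dish=(240,321,8),tumb=(272,226,5),knob=(227,172,65),sauc=(227,188,20))}
for n in P:
    d,im=shot(n)
    for k,(u,v,z) in P[n].items(): print(n,k,ray(d,u,v,z).round())
    m=((im[...,2]>120)&(im[...,1]<60)&(im[...,0]<60)).astype(np.uint8)
    c=max(cv2.findContours(m,0,2)[0],key=cv2.contourArea)
    p=np.array([ray(d,*q,18) for q in c[:,0]],np.float32); r=cv2.minAreaRect(p); print("comb",r)
    print(cv2.boxPoints(r).round().tolist())
d,im=shot("scene")
for a,b in [((158,121),(206,141)),]: print(ray(d,*a,8),ray(d,*b,8))
```

```text
scene comb [602. 324.]
scene rest [ 412. -310.]
scene tray [ 575. -315.]
scene dish [386. 302.]
scene tumb [435.  32.]
scene knob [599. -35.]
scene sauc [606. -26.]
comb ((599.2325439453125, 323.9708251953125), (23.711200714111328, 136.8337860107422), 2.7621829509735107)
[[584.0, 392.0], [591.0, 255.0], [614.0, 256.0], [608.0, 393.0]]
side comb [593. 326.]
side rest [ 403. -308.]
side tray [ 566. -314.]
side dish [375. 302.]
side tumb [434.  30.]
side knob [601. -40.]
side sauc [596. -27.]
comb ((597.297607421875, 326.0592956542969), (26.41153335571289, 137.2025146484375), 2.3549141883850098)
[[581.0, 394.0], [587.0, 257.0], [613.0, 258.0], [608.0, 395.0]]
[ 432.76260972 -395.54301487] [ 408.56000433 -223.62901674]
```

Call:
{"op": "servo_tool", "data": {"rows": [[1,-3.64,2.47,0,0,0,0],[1,-3.64,2.47,0,0,0,0],[1,-3.64,2.47,0,0,0,0],[1,-3.64,2.47,0,0,0,0],[1,-3.64,2.47,0,0,0,0],[1,-3.64,2.47,0,0,0,0],[1,-3.64,2.47,0,0,0,0],[1,-3.64,2.47,0,0,0,0]]}}

```text
clock: 1.05
position: [422.3, -298.0, 242.5]
ee_rot: [-0.176, 0.984, -0.0, 0.0]
contact_force: [0.5, -1.4, -0.5]
gripper_width: 85.6
```

Call:
{"op": "servo_tool", "data": {"rows": [[1,0,0,0,0,0,-8.5],[1,0,0,0,0,0,-8.5],[1,0,0,0,0,0,-8.5],[1,0,0,0,0,0,-8.5],[1,0,0,0,0,0,-8.5],[1,0,0,0,0,0,-8.5],[1,0,0,0,0,0,-8.5],[1,0,0,0,0,0,-8.5],[1,0,0,0,0,0,-8.5],[1,0,0,0,0,0,0],[1,0,0,0,0,0,0]]}}

```text
clock: 2.15
position: [421.5, -299.6, 242.3]
ee_rot: [0.747, -0.665, -0.0, 0.0]
contact_force: [-0.1, 0.1, -0.4]
gripper_width: 85.6
```

```bash
cat >> h.py <<'E'
def go(x,y,z,yaw=None):
    "cm along tool axes from measured pose to world target (mm); yaw = wanted tool-y azimuth mod 180"
    s=read_state(); M=R.from_quat(s["ee_rot"]).as_matrix(); p=s["position"]
    a=np.degrees(np.arctan2(M[1,1],M[0,1])); t=0 if yaw is None else -((yaw-a+90)%180-90)
    print("pos",p.round(1),"yaw_y",round(a,1),"turn_z",round(t,1),"joints",s["joints"].round(2),"w",round(float(s["gripper_width"]),1),"t",s["clock"])
    d=M.T@(np.array([x,y,z])-p)/10
    print("tool shift cm",d.round(2), "norm",round(np.linalg.norm(d),1)); return d
E
python3 - <<'E'
from h import *
d,im=shot("wrist","w1"); print(np.round(d["mtx"],1).tolist(),np.round(d["extrinsics"],2).tolist())
go(598,325,240,182.6)
E
```

```text
[[300.5, 0.0, 255.2], [0.0, 300.5, 192.3], [0.0, 0.0, 1.0]] [[-0.99, 0.11, 0.03, 429.29], [-0.12, -0.96, -0.27, -369.93], [0.0, -0.27, 0.96, 372.36], [0.0, 0.0, 0.0, 1.0]]
pos [ 421.5 -299.6  242.3] yaw_y -173.3 turn_z 4.1 joints [-0.3   0.2  -0.25 -0.   -1.12  0.42] w 85.5 t 2.2
tool shift cm [-59.98 -24.79   0.23] norm 64.9
```

View pics/w1.png

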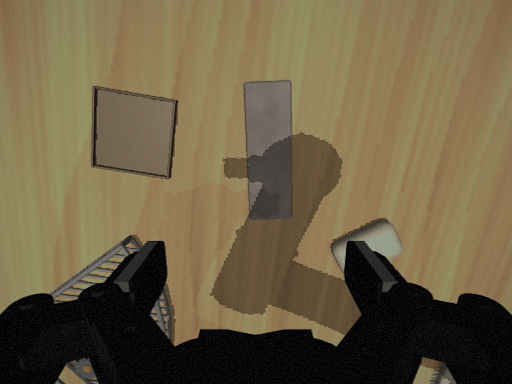

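Wrist view: rest corners at (245,82), (291,80), (292,217), (250,219); tray rim corners at (94,86), (178,100), (170,178), (92,165). The gripper is seen below, and pumice sits at the right.

Run:
```python
from h import *
d,im=shot("wrist")
for z,c in ((8,[(245,82),(291,80),(292,217),(250,219)]),(10,[(94,86),(178,100),(170,178),(92,165)])):
    p=np.array([ray(d,*q,z) for q in c],np.float32); print(p.round(1).tolist(),p.mean(0),cv2.minAreaRect(p))
```

```text
[[444.0, -395.8999938964844], [392.20001220703125, -404.1000061035156], [366.29998779296875, -239.8000030517578], [419.79998779296875, -230.8000030517578]] [ 405.56412 -317.6812 ] ((405.9864807128906, -317.4812927246094), (54.27653884887695, 166.85302734375), 8.950722694396973)
[[614.2999877929688, -371.6000061035156], [518.5999755859375, -367.3999938964844], [524.0999755859375, -273.8999938964844], [619.4000244140625, -279.20001220703125]] [ 569.094   -323.02725] ((568.9905395507812, -323.30487060546875), (93.6647720336914, 95.80829620361328), 86.81358337402344)
```

Call:
{"op": "servo_tool", "data": {"rows": [[1,-4.6,-1.9,0,0,0,0],[1,-4.6,-1.9,0,0,0,0],[1,-4.6,-1.9,0,0,0,0],[1,-4.6,-1.9,0,0,0,0],[1,-4.6,-1.9,0,0,0,0],[1,-4.6,-1.9,0,0,0,0],[1,-4.6,-1.9,0,0,0,0],[1,-4.6,-1.9,0,0,0,0],[1,-4.6,-1.9,0,0,0,0],[1,-4.6,-1.9,0,0,0,0],[1,-4.6,-1.9,0,0,0,0],[1,-4.6,-1.9,0,0,0,0]]}}

```text
clock: 3.45
position: [582.5, 277.7, 242.3]
ee_rot: [0.748, -0.664, 0.0, -0.0]
contact_force: [0.9, -0.1, 1.2]
gripper_width: 85.2
```

Call:
{"op": "servo_tool", "data": {"rows": [[1,-2.4,-1,0,0,0,4.1],[1,0,0,0,0,0,0],[1,0,0,0,0,0,0]]}}

```text
clock: 3.75
position: [589.1, 300.9, 241.6]
ee_rot: [0.724, -0.69, -0.0, 0.001]
contact_force: [-0.1, -0.5, -0.3]
gripper_width: 85.4
```

Run:
```python
from h import *
d,im=shot("wrist","w2")
m=((im[...,2]>100)&(im[...,1]<50)&(im[...,0]<50)).astype(np.uint8)
c=max(cv2.findContours(m,0,2)[0],key=cv2.contourArea)
print(c[:,0].min(0),c[:,0].max(0))
p=np.array([ray(d,*q,18) for q in c[:,0]],np.float32); r=cv2.minAreaRect(p); print("comb",r,cv2.boxPoints(r).round().tolist())
go(r[0][0],r[0][1],100,182.6)
```

```text
[235 128] [257 158]
comb ((600.7931518554688, 271.01763916015625), (26.005416870117188, 34.825931549072266), 2.7154018878936768) [[587.0, 288.0], [589.0, 253.0], [615.0, 254.0], [613.0, 289.0]]
pos [589.1 300.1 242. ] yaw_y -177.3 turn_z 0.1 joints [ 0.72  0.45  0.11  0.   -1.23 -0.67] w 85.2 t 3.8
tool shift cm [ 2.95 -1.04 14.2 ] norm 14.5
```

View pics/w2.png

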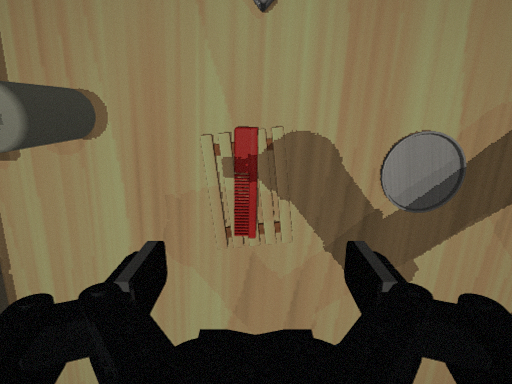

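Wrist view 2: the comb spans (235,127)–(258,238) on the drainer, whose corners are at about (202,135), (283,127), (292,241), (218,247); the dish centre is about (423,171). The red mask was too strict, so I'm redoing it.

Run:
```python
from h import *
d,im=shot("wrist"); 
m=((im[...,2]>60)&(im[...,2]>2.2*im[...,1])&(im[...,2]>2.2*im[...,0])).astype(np.uint8)
m=cv2.morphologyEx(m,cv2.MORPH_CLOSE,np.ones((5,5)))
c=max(cv2.findContours(m,0,2)[0],key=cv2.contourArea)
print(c[:,0].min(0),c[:,0].max(0))
p=np.array([ray(d,*q,18) for q in c[:,0]],np.float32); r=cv2.minAreaRect(p); print("comb",r,cv2.boxPoints(r).round().tolist())
p=np.array([ray(d,*q,10) for q in[(202,135),(283,127),(292,241),(218,247)]],np.float32); print("drainer",p.tolist(),p.mean(0))
g=((im[...,2].astype(int)-im[...,0]<12)&(im[...,2]>60)).astype(np.uint8); g[:,:350]=0; g[240:]=0
c2=max(cv2.findContours(g,0,2)[0],key=cv2.contourArea); e=cv2.fitEllipse(cv2.convexHull(c2)); print("dish",e,ray(d,*e[0],10))
go(*r[0],100,182.6)
# dish / comb via scene+side
for n in("scene","side"):
    D,I=shot(n); b=I.astype(int)
    for nm,(u,v,w) in dict(tray=((142,162,28) if n=="scene" else (282,138,24)),rest=((184,129,32) if n=="scene" else (331,153,22)),dish=((376,230,26) if n=="scene" else (240,321,28))).items():
        s=cv2.resize(I[v-w:v+w,u-w:u+w],(260,260),interpolation=cv2.INTER_CUBIC); cv2.imwrite(f"pics/c_{n}_{nm}.png",s); print(nm,u-w,v-w,260/(2*w))
rows=[np.hstack([cv2.imread(f"pics/c_{n}_{k}.png") for k in("tray","rest","dish")]) for n in("scene","side")]
cv2.imwrite("pics/crops.png",np.vstack(rows))
```

```text
[234 128] [257 237]
comb ((599.3541870117188, 321.0830993652344), (27.133615493774414, 136.61077880859375), 2.2657015323638916) [[583.0, 389.0], [588.0, 252.0], [616.0, 253.0], [610.0, 390.0]]
drainer [[653.536376953125, 264.0084533691406], [558.0760498046875, 250.23562622070312], [535.75048828125, 395.85516357421875], [632.650146484375, 408.97491455078125]] [595.0033  329.76855]
dish ((422.06048583984375, 170.4863739013672), (72.07576751708984, 89.2235107421875), 51.43739318847656) [383.75655427 294.42677872]
pos [589.2 299.6 242.4] yaw_y -177.3 turn_z 0.1 joints [ 0.71  0.45  0.11  0.   -1.23 -0.67] w 85.7 t 3.85
tool shift cm [-2.1  -1.12 14.24] norm 14.4
tray 114 134 4.642857142857143
rest 152 97 4.0625
dish 350 204 5.0
tray 258 114 5.416666666666667
rest 309 131 5.909090909090909
dish 212 293 4.642857142857143
```

View pics/crops.png

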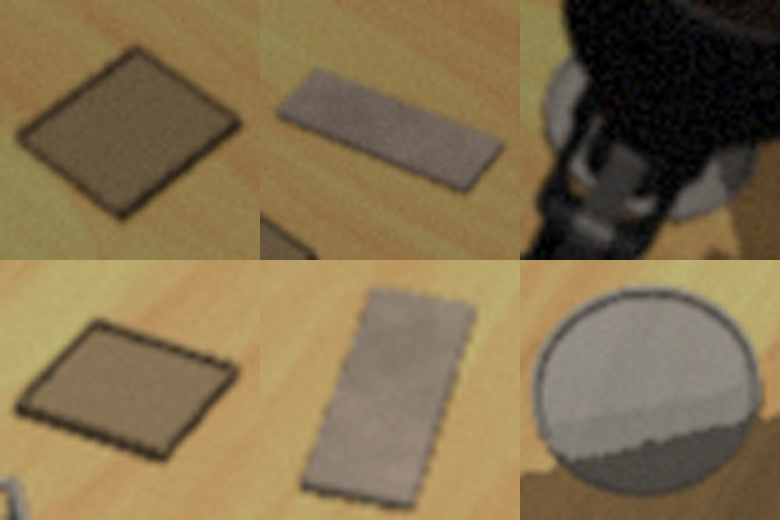

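Crops: tray and rest corners are clear in both views, and the dish is clear in the side view (centre at crop 128,131) but hidden by the arm in the scene view.

Run:
```python
from h import *
C={"scene":dict(tray=(114,134,4.643,10,[(137,47),(241,124),(122,215),(19,135)]),rest=(152,97,4.0625,8,[(58,70),(244,146),(205,189),(17,113)])),
"side":dict(tray=(258,114,5.417,10,[(97,60),(238,110),(163,195),(18,145)]),rest=(309,131,5.909,8,[(110,27),(216,44),(152,240),(43,223)]),dish=(212,293,4.643,8,[(15,131),(242,131),(128.5,27),(128.5,234)]))}
for n in C:
    d,_=shot(n)
    for k,(u,v,s,z,c) in C[n].items():
        p=np.array([ray(d,u+(a+.5)/s-.5,v+(b+.5)/s-.5,z) for a,b in c],np.float32); print(n,k,p.mean(0).round(1),cv2.minAreaRect(p))
```

```text
scene tray [ 574.8 -315.7] ((575.0988159179688, -316.0805358886719), (96.34600067138672, 91.49519348144531), 86.1565170288086)
scene rest [ 409.3 -312.1] ((409.99566650390625, -311.8649597167969), (52.279624938964844, 167.76535034179688), 7.910820007324219)
side tray [ 568.9 -315. ] ((569.052734375, -315.95745849609375), (95.79615020751953, 94.5629653930664), 86.81488037109375)
side rest [ 405.6 -312.9] ((404.74127197265625, -312.6460876464844), (55.895774841308594, 168.9677734375), 9.699337005615234)
side dish [377.6 301.6] ((378.349365234375, 301.2689208984375), (72.77716827392578, 75.47722625732422), 72.2460708618164)
```

Call:
{"op": "servo_tool", "data": {"rows": [[0.6,-1.2,-0.6,4,0,0,0],[0.6,-1.2,-0.5,4,0,0,0],[0.6,0,0,4,0,0,0],[0.6,0,0,0,0,0,0],[0.6,0,0,0,0,0,0]]}}

```text
clock: 4.55
position: [599.7, 324.7, 123.0]
ee_rot: [0.724, -0.69, 0.001, 0.0]
contact_force: [-0.1, 0.4, 1.4]
gripper_width: 51.4
```

Run:
```python
from h import *
d,im=shot("wrist","w3")
m=((im[...,2]>60)&(im[...,2]>2.2*im[...,1])&(im[...,2]>2.2*im[...,0])).astype(np.uint8)
m=cv2.morphologyEx(m,cv2.MORPH_CLOSE,np.ones((5,5)))
c=max(cv2.findContours(m,0,2)[0],key=cv2.contourArea)
print(c[:,0].min(0),c[:,0].max(0))
p=np.array([ray(d,*q,18) for q in c[:,0]],np.float32); r=cv2.minAreaRect(p); print("comb",r,cv2.boxPoints(r).round().tolist())
go(*r[0],24,182.5)
```

```text
[238 106] [274 269]
comb ((599.950439453125, 321.4687194824219), (27.298831939697266, 137.34214782714844), 1.7134943008422852) [[584.0, 390.0], [588.0, 252.0], [616.0, 253.0], [612.0, 391.0]]
pos [600.6 325.4 124.8] yaw_y -177.3 turn_z 0.2 joints [ 0.73  0.57  0.01  0.   -1.01 -0.69] w 51.3 t 4.6
tool shift cm [ 0.4   0.12 10.08] norm 10.1
```

View pics/w3.png

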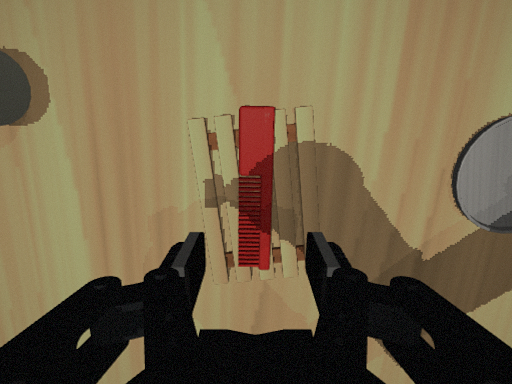

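Wrist view 3: the comb is centred at (256,187) between the fingers, jaws across its width. Going down.

Call:
{"op": "servo_tool", "data": {"rows": [[0.5,0,0,3,0,0,0],[0.5,0,0,3,0,0,0],[0.5,0,0,2,0,0,0],[0.5,0,0,1.2,0,0,0],[0.5,0,0,1,0,0,0],[0.5,0,0,0,0,0,0]]}}

```text
clock: 5.2
position: [599.5, 325.2, 20.7]
ee_rot: [0.724, -0.69, 0.0, -0.0]
contact_force: [0.3, -0.3, -0.0]
gripper_width: 42.4
```

Call:
{"op": "servo_tool", "data": {"rows": [[0.1,0,0,0,0,0,0],[0.1,0,0,0,0,0,0],[0.1,0,0,0,0,0,0],[0.1,0,0,0,0,0,0],[0.1,0,0,0,0,0,0],[0.1,0,0,0,0,0,0]]}}

```text
clock: 5.8
position: [600.2, 325.9, 22.2]
ee_rot: [0.724, -0.69, 0.0, -0.002]
contact_force: [-0.6, 0.1, 5.5]
gripper_width: 25.5
```

Call:
{"op": "servo_tool", "data": {"rows": [[0.1,0,0,-2,0,0,0],[0.1,0,0,-5,0,0,0],[0.1,0,0,-5,0,0,0],[0.1,0,0,0,0,0,0]]}}

```text
clock: 6.2
position: [603.2, 327.7, 149.5]
ee_rot: [0.724, -0.689, 0.002, -0.008]
contact_force: [1.1, 0.1, 0.4]
gripper_width: 25.8
```

Run:
```python
from h import *
go(407.5,-312.5,140,189)
```

```text
pos [603.2 327.7 149.5] yaw_y -177.2 turn_z -6.2 joints [ 0.73  0.55  0.04  0.   -1.04 -0.69] w 25.8 t 6.2
tool shift cm [62.98 22.7   0.1 ] norm 66.9
```

Call:
{"op": "servo_tool", "data": {"rows": [[0.1,4.5,1.62,0,0,0,0],[0.1,4.5,1.62,0,0,0,0],[0.1,4.5,1.62,0,0,0,0],[0.1,4.5,1.62,0,0,0,0],[0.1,4.5,1.62,0,0,0,0],[0.1,4.5,1.62,0,0,0,0],[0.1,4.5,1.62,0,0,0,0],[0.1,4.5,1.62,0,0,0,0],[0.1,4.5,1.62,0,0,0,0],[0.1,4.5,1.62,0,0,0,0],[0.1,4.5,1.62,0,0,0,0],[0.1,4.5,1.62,0,0,0,0]]}}

```text
clock: 7.4
position: [429.8, -225.1, 140.4]
ee_rot: [0.724, -0.69, 0.0, -0.0]
contact_force: [1.0, -0.1, 0.2]
gripper_width: 25.9
```

Call:
{"op": "servo_tool", "data": {"rows": [[0.1,4.5,1.62,0,0,0,0],[0.1,4.5,1.62,0,0,0,0],[0.1,0,0,2.5,0,0,-6.2],[0.1,0,0,2.5,0,0,0],[0.1,0,0,0,0,0,0],[0.1,0,0,0,0,0,0]]}}

```text
clock: 8.0
position: [402.7, -315.0, 90.4]
ee_rot: [0.76, -0.65, -0.0, 0.0]
contact_force: [0.9, -0.6, -0.1]
gripper_width: 25.7
```

Run:
```python
from h import *
d,im=shot("wrist","w4")
m=((im[...,2]>60)&(im[...,2]>2.2*im[...,1])&(im[...,2]>2.2*im[...,0])).astype(np.uint8)
c=max(cv2.findContours(m,0,2)[0],key=cv2.contourArea)
p=read_state()["position"]
r=cv2.minAreaRect(np.array([ray(d,*q,p[2]-4) for q in c[:,0]],np.float32)); print(r,"pose",p)
go(407.5,-312.5,21,189); print(read_state()["ee_rot"].round(3))
```

```text
((404.1963806152344, -329.14862060546875), (26.88279914855957, 116.94567108154297), 7.928150653839111) pose [ 403.39458243 -315.07066357   91.16270322]
pos [ 403.4 -315.1   91.2] yaw_y -171.0 turn_z -0.0 joints [-0.35  0.36 -0.47  0.   -0.74  0.5 ] w 26.1 t 8.05
tool shift cm [-0.2  -0.44  7.02] norm 7.0
[ 0.76  -0.65   0.001 -0.   ]
```

View pics/w4.png

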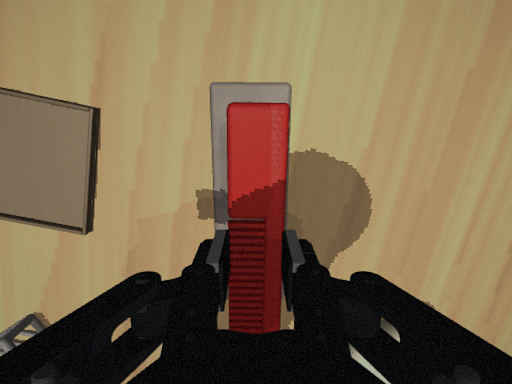

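Wrist view 4: the comb is held level with its far end at (259,103), the rest beneath spans columns 211–291. A 4 mm shift to the left is needed.

Call:
{"op": "servo_tool", "data": {"rows": [[0.1,-0.2,-0.4,2,0,0,0],[0.1,0,0,2,0,0,0],[0.1,0,0,1.5,0,0,0],[0.1,0,0,1,0,0,0],[0.1,0,0,0.4,0,0,0],[0.1,0,0,0,0,0,0],[0.1,0,0,0,0,0,0]]}}

```text
clock: 8.75
position: [407.0, -312.6, 22.2]
ee_rot: [0.76, -0.65, 0.001, -0.0]
contact_force: [-0.1, -0.3, -0.0]
gripper_width: 26.1
```

Call:
{"op": "servo_tool", "data": {"rows": [[0.1,0,0,0.15,0,0,0],[0.1,0,0,0,0,0,0],[0.45,0,0,0,0,0,0],[0.45,0,0,0,0,0,0],[0.45,0,0,0,0,0,0],[0.45,0,0,0,0,0,0],[0.45,0,0,-3,0,0,0],[0.8,0,0,-5,0,0,0],[1,0,0,-5,0,0,0],[1,0,0,-5,0,0,0],[1,0,0,0,0,0,0],[1,0,0,0,0,0,0]]}}

```text
clock: 9.95
position: [406.7, -312.4, 201.2]
ee_rot: [0.76, -0.65, 0.002, -0.001]
contact_force: [-1.1, 0.5, -0.3]
gripper_width: 85.3
```

Run:
```python
from h import *
d,im=shot("wrist","w5")
m=((im[...,2]>60)&(im[...,2]>2.2*im[...,1])&(im[...,2]>2.2*im[...,0])).astype(np.uint8)
m=cv2.morphologyEx(m,cv2.MORPH_CLOSE,np.ones((5,5)))
c=max(cv2.findContours(m,0,2)[0],key=cv2.contourArea)
r=cv2.minAreaRect(np.array([ray(d,*q,16) for q in c[:,0]],np.float32)); print(r)
go(597,-35,200,None)
for n in("scene","side"):
    d,im=shot(n,n+"5")
    m=((im[...,2]>60)&(im[...,2]>2.2*im[...,1])&(im[...,2]>2.2*im[...,0])).astype(np.uint8)
    c=max(cv2.findContours(m,0,2)[0],key=cv2.contourArea)
    r=cv2.minAreaRect(np.array([ray(d,*q,16) for q in c[:,0]],np.float32)); print(n,r)
    b=im.astype(int); u,v=(213,210) if n=="scene" else (227,178)
    s=im[v-30:v+30,u-30:u+30]; cv2.imwrite(f"pics/p_{n}.png",cv2.resize(s,(390,390),interpolation=2))
w=cv2.imread("pics/w5.png")
cv2.imwrite("pics/pile.png",np.hstack([cv2.imread("pics/p_scene.png"),cv2.imread("pics/p_side.png")]))
```

```text
((406.4385681152344, -316.1365051269531), (27.281505584716797, 137.34817504882812), 7.5809502601623535)
pos [ 405.8 -312.   199.6] yaw_y -171.1 turn_z 0 joints [-0.34  0.23 -0.33 -0.   -1.01  0.49] w 85.5 t 10.0
tool shift cm [-2.441e+01 -2.317e+01 -2.000e-02] norm 33.7
scene ((409.13665771484375, -312.554443359375), (29.026084899902344, 136.33714294433594), 7.72792387008667)
side ((404.7840270996094, -309.45721435546875), (26.121112823486328, 141.02281188964844), 7.953009605407715)
```

View pics/pile.png

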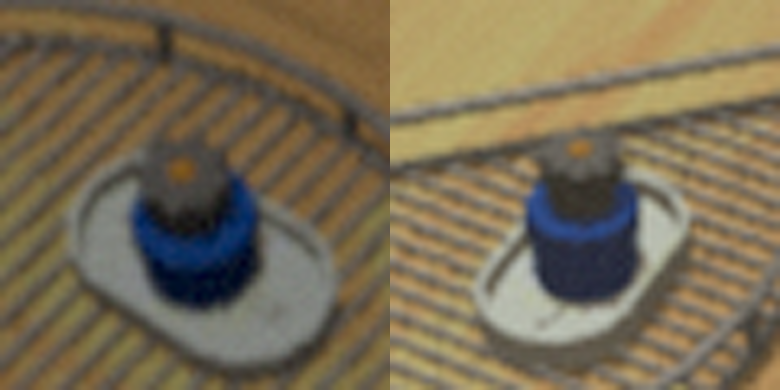

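The comb lies on the rest (0.5 mm from centre). Pile crops: brass spot at scene px (210.8,206.2), side px (226.1,171.1); knob on blue box, box in saucer.

Run:
```python
from h import *
for n,(u,v) in dict(scene=(210.8,206.2),side=(226.1,171.1)).items():
    d,im=shot(n); print(n,"knob",ray(d,u,v,75))
    u,v=(213,210) if n=="scene" else (227,178)
    # rim outline points clicked in crop, 6.5x
    c=dict(scene=[(66,215),(85,175),(130,152),(338,290),(320,335),(250,352),(150,300),(290,215)],side=[(690-390,205),(680-390,180),(645-390,170),(475-390,290),(495-390,330),(550-390,335),(650-390,270),(530-390,225)])[n]
    p=np.array([ray(d,u-30+a/6.5,v-30+b/6.5,21) for a,b in c],np.float32); print(cv2.minAreaRect(p))
go(600,-37,200)
```

```text
scene knob [601.79479552 -33.51897018]
((599.799560546875, -30.524368286132812), (56.950565338134766, 114.70896911621094), 6.8545732498168945)
side knob [598.42683577 -32.26307519]
((598.5277709960938, -31.920059204101562), (115.48764038085938, 55.90503692626953), 71.62413024902344)
pos [ 405.6 -312.1  198.2] yaw_y -171.1 turn_z 0 joints [-0.34  0.23 -0.33 -0.   -1.01  0.49] w 85.4 t 10.2
tool shift cm [-24.16 -23.47  -0.2 ] norm 33.7
```

Call:
{"op": "servo_tool", "data": {"rows": [[0.8,-3.5,-3.35,0,0,0,0],[0.8,-3.5,-3.35,0,0,0,0],[0.8,-3.5,-3.35,0,0,0,0],[0.8,-3.5,-3.35,0,0,0,0],[0.8,-3.5,-3.35,0,0,0,0],[0.8,-3.5,-3.35,0,0,0,0],[0.8,-3.5,-3.35,0,0,0,0],[0.8,0,0,0,0,0,0],[0.8,0,0,0,0,0,0],[0.8,0,0,0,0,0,0]]}}

```text
clock: 11.2
position: [599.2, -34.5, 198.8]
ee_rot: [0.76, -0.65, -0.001, 0.001]
contact_force: [-0.3, 0.1, -0.1]
gripper_width: 68.6
```

Run:
```python
from h import *
d,im=shot("wrist","w6"); go(600,-33,120)
```

```text
pos [599.1 -34.8 199.2] yaw_y -171.1 turn_z 0 joints [ 0.21  0.38 -0.12 -0.   -1.08 -0.06] w 68.1 t 11.25
tool shift cm [-0.17 -0.13  7.92] norm 7.9
```

View pics/w6.png

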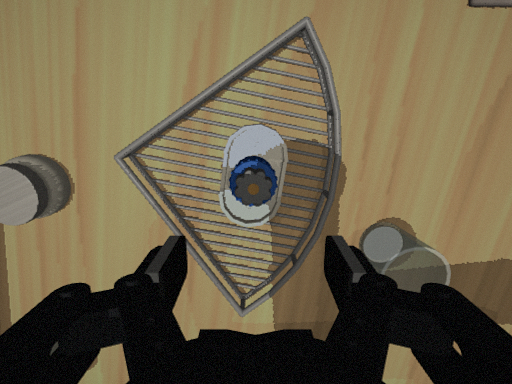

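Wrist view 6: brass spot at (253,188), saucer outline spans roughly (219–288, 125–227), tilted a few degrees; tumbler at (400,260).

Run:
```python
from h import *
d,im=shot("wrist")
print("knob",ray(d,253,188,75))
b=im.astype(int); hsv=cv2.cvtColor(im,cv2.COLOR_BGR2HSV)
m=((hsv[...,1]<70)&(hsv[...,2]>70)).astype(np.uint8); mm=np.zeros_like(m); mm[115:235,212:295]=m[115:235,212:295]
mm|=((b[...,0]>b[...,2]+15)&(b[...,0]>50)).astype(np.uint8)*(np.indices(m.shape)[0]<230)
mm=cv2.morphologyEx(mm,cv2.MORPH_OPEN,np.ones((5,5)))
c=max(cv2.findContours(mm,0,2)[0],key=cv2.contourArea); print(c[:,0].min(0),c[:,0].max(0))
p=np.array([ray(d,*q,21) for q in c[:,0]],np.float32); r=cv2.minAreaRect(p);print(r,cv2.boxPoints(r).round().tolist())
p=np.array([ray(d,*q,21) for q in [(232,140),(225,160),(221,205),(263,125),(285,150),(283,185),(276,210),(247,226),(240,130),(279,133)]],np.float32); print(cv2.minAreaRect(p))
```

```text
knob [600.77866345 -37.20107842]
[219 124] [287 223]
((601.8142700195312, -37.31050109863281), (67.65605163574219, 104.72299194335938), 0.24991977214813232) [[568.0, 15.0], [568.0, -90.0], [636.0, -90.0], [635.0, 15.0]]
((599.7776489257812, -33.97942352294922), (63.35350799560547, 109.9193344116211), 2.244394302368164)
```

Call:
{"op": "servo_tool", "data": {"rows": [[0.8,-0.1,-0.1,4,0,0,0],[0.8,0,0,3.9,0,0,0],[0.7,0,0,0,0,0,0],[0.7,0,0,0,0,0,0]]}}

```text
clock: 11.7
position: [600.9, -33.8, 121.4]
ee_rot: [0.76, -0.65, 0.0, 0.0]
contact_force: [-0.1, -0.0, 0.2]
gripper_width: 59.9
```

Run:
```python
from h import *
d,im=shot("wrist","w7"); hsv=cv2.cvtColor(im,cv2.COLOR_BGR2HSV)
b=im.astype(int)
# brass: orange spot inside grey; restrict to blob near predicted
K=np.array(d["mtx"]);E=np.linalg.inv(np.array(d["extrinsics"]))
q=E[:3,:3]@[600,-37,75]+E[:3,3]; q=q*[1,-1,-1]; uv=(K@q)[:2]/q[2]; print("pred",uv)
u,v=uv.astype(int); s=(b[...,2]-b[...,0]>35).astype(np.uint8); w=22
t=np.zeros_like(s); t[v-w:v+w,u-w:u+w]=s[v-w:v+w,u-w:u+w]
n,l,st,ce=cv2.connectedComponentsWithStats(t)
for i in range(1,n): 
    if st[i,4]>8: print(st[i],ce[i],ray(d,*ce[i],75))
cv2.imwrite("pics/w7c.png",cv2.resize(im[60:330,100:420],(640,540)))
go(600,-33,50)
```

```text
pred [256.55597421 219.50786709]
[248 213  16  15 182] [255.35164835 220.32417582] [600.66136175 -36.34453505]
pos [601.9 -33.4 122.8] yaw_y -171.1 turn_z 0 joints [ 0.21  0.45 -0.21  0.   -0.91 -0.06] w 59.6 t 11.75
tool shift cm [-0.08  0.2   7.27] norm 7.3
```

View pics/w7c.png

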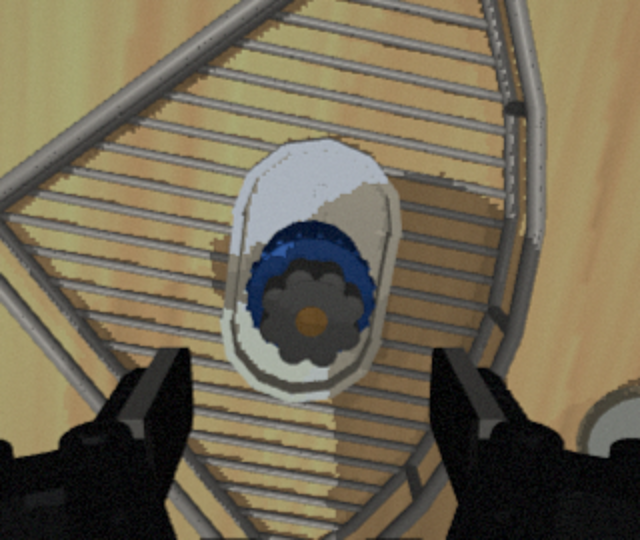

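Crop: the knob's spot is centred laterally between the fingers; the box sits slightly beyond. Going down to grip the star head.

Call:
{"op": "servo_tool", "data": {"rows": [[0.6,0,0.1,2.5,0,0,0],[0.6,0,0,2,0,0,0],[0.6,0,0,1.3,0,0,0],[0.6,0,0,0,0,0,0],[0.25,0,0,0,0,0,0],[0.25,0,0,0,0,0,0],[0.25,0,0,0,0,0,0],[0.25,0,0,0,0,0,0],[0.25,0,0,0,0,0,0],[0.25,0,0,0,0,0,0]]}}

```text
clock: 12.75
position: [601.1, -32.8, 64.7]
ee_rot: [0.76, -0.65, 0.001, -0.001]
contact_force: [-0.9, -0.4, 6.1]
gripper_width: 32.2
```

Call:
{"op": "servo_tool", "data": {"rows": [[0.25,0,0,-1,0,0,0],[0.25,0,0,-4,0,0,0],[0.25,0,0,-4,0,0,0],[0.25,0,0,0,0,0,0],[0.25,0,0,0,0,0,0]]}}

```text
clock: 13.25
position: [600.0, -32.7, 154.3]
ee_rot: [0.76, -0.65, 0.001, -0.001]
contact_force: [-0.5, -0.9, -1.3]
gripper_width: 31.7
```

Run:
```python
from h import *
go(571.5,-316,155)
```

```text
pos [600.  -32.7 154.3] yaw_y -171.1 turn_z 0 joints [ 0.21  0.42 -0.18 -0.   -0.97 -0.06] w 31.7 t 13.25
tool shift cm [27.54  7.21 -0.11] norm 28.5
```

Call:
{"op": "servo_tool", "data": {"rows": [[0.25,4.59,1.2,0,0,0,0],[0.25,4.59,1.2,0,0,0,0],[0.25,4.59,1.2,0,0,0,0],[0.25,4.59,1.2,0,0,0,0],[0.25,4.59,1.2,0,0,0,0],[0.25,4.59,1.2,0,0,0,0],[0.25,0,0,4,0,0,0],[0.25,0,0,0,0,0,0],[0.25,0,0,0,0,0,0],[0.25,0,0,0,0,0,0]]}}

```text
clock: 14.25
position: [572.3, -315.5, 113.9]
ee_rot: [0.761, -0.649, 0.001, 0.0]
contact_force: [0.5, 0.1, 0.1]
gripper_width: 32.1
```

Run:
```python
from h import *
d,im=shot("wrist","w8"); go(571.5,-316,20)
```

```text
pos [ 572.6 -315.5  114.3] yaw_y -171.0 turn_z 0 joints [-0.26  0.54 -0.08  0.   -0.95  0.41] w 32.2 t 14.3
tool shift cm [0.03 0.13 9.43] norm 9.4
```

View pics/w8.png

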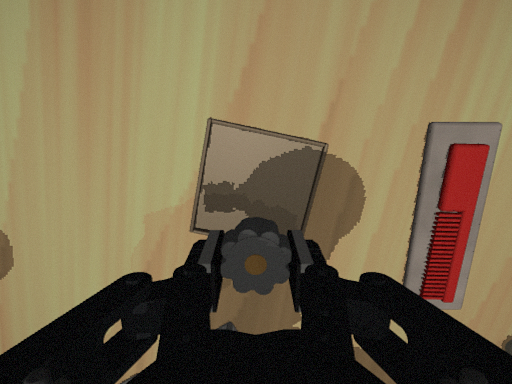

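Wrist view 8: knob held upright at (256,265); tray corners (209,119), (327,145), (191,232); comb (422–489, 143–302) on rest (407–500, 122–308).

Run:
```python
from h import *
d,im=shot("wrist")
a,b,c=[ray(d,*q,10) for q in [(209,119),(327,145),(191,232)]]
print("tray",(b+c)/2,a,b,c,np.linalg.norm(b-a),np.linalg.norm(c-a))
print("rest",np.mean([ray(d,*q,8) for q in [(430,123),(500,123),(461,308),(404,305)]],0))
m=((im[...,2]>60)&(im[...,2]>2.2*im[...,1])&(im[...,2]>2.2*im[...,0])).astype(np.uint8); m[:,:350]=0
m=cv2.morphologyEx(m,cv2.MORPH_CLOSE,np.ones((5,5)))
k=max(cv2.findContours(m,0,2)[0],key=cv2.contourArea)
print("comb",cv2.minAreaRect(np.array([ray(d,*q,16) for q in k[:,0]],np.float32)))
s=read_state(); print("spot",ray(d,256,265,s["position"][2]+11), s["position"])
```

```text
tray [ 572.41817594 -321.64687049] [ 616.63978818 -371.42063731] [ 523.90102958 -366.27735019] [ 620.93532229 -277.01639079] 92.88127232768247 94.50192259762454
rest [ 409.09885056 -318.33555914]
comb ((410.2146911621094, -316.61102294921875), (30.272701263427734, 137.32821655273438), 7.511929035186768)
spot [ 572.30753486 -319.17881049] [ 572.59357372 -315.39286553  114.51228207]
```

Call:
{"op": "servo_tool", "data": {"rows": [[0.25,0.2,0,3,0,0,0],[0.25,0,0,3,0,0,0],[0.25,0,0,2,0,0,0],[0.25,0,0,1,0,0,0],[0.25,0,0,0.4,0,0,0],[0.25,0,0,0,0,0,0],[0.25,0,0,0,0,0,0]]}}

```text
clock: 15.05
position: [573.0, -318.3, 20.4]
ee_rot: [0.76, -0.65, 0.002, -0.001]
contact_force: [-0.1, 0.2, 0.4]
gripper_width: 31.8
```

Call:
{"op": "servo_tool", "data": {"rows": [[0.25,0,0,0.1,0,0,0],[0.25,0,0,0,0,0,0],[0.58,0,0,0,0,0,0],[0.58,0,0,0,0,0,0],[0.58,0,0,0,0,0,0],[0.58,0,0,0,0,0,0],[0.58,0,0,-2,0,0,0],[0.6,0,0,-4,0,0,0],[0.8,0,0,-4,0,0,0],[0.8,0,0,-2,0,0,0],[0.8,0,0,0,0,0,0]]}}

```text
clock: 16.15
position: [573.8, -319.0, 142.2]
ee_rot: [0.76, -0.65, 0.004, -0.001]
contact_force: [-0.1, -0.5, 0.2]
gripper_width: 68.4
```

Call:
{"op": "servo_tool", "data": {"rows": [[0.8,-4.6,-1.2,0,0,0,0],[0.8,-4.6,-1.2,0,0,0,0],[0.8,-4.6,-1.2,0,0,0,0],[0.8,-4.6,-1.2,0,0,0,0],[0.8,-4.6,-1.2,0,0,0,0],[0.8,-4.6,-1.2,0,0,0,0],[0.8,0,0,0,0,0,0],[0.8,0,0,0,0,0,0],[0.8,0,0,0,0,0,0]]}}

```text
clock: 17.05
position: [599.4, -34.9, 136.8]
ee_rot: [0.76, -0.65, -0.001, 0.001]
contact_force: [0.3, 0.3, -0.1]
gripper_width: 68.3
```

Run:
```python
from h import *
d,im=shot("wrist","w9"); b=im.astype(int)
m=((b[...,0]>b[...,2]+20)&(b[...,0]>b[...,1]+10)&(b[...,0]>45)).astype(np.uint8)
k=cv2.convexHull(max(cv2.findContours(m,0,2)[0],key=cv2.contourArea)); print("bb",cv2.boundingRect(k))
top=cv2.fitEllipse(k); print(top,ray(d,*top[0],49))
go(600,-33,110)
# knob check
for n in("scene","side"):
    D,I=shot(n); u,v,w=(142,160,28) if n=="scene" else (282,135,28)
    cv2.imwrite(f"pics/k_{n}.png",cv2.resize(I[v-w:v+w,u-w:u+w],(300,300),interpolation=2))
cv2.imwrite("pics/k9.png",np.vstack([np.hstack([cv2.imread("pics/k_scene.png"),cv2.imread("pics/k_side.png")]),cv2.resize(im[90:290,130:380],(600,300+0))]))
```

```text
bb (223, 168, 61, 64)
((252.5926055908203, 200.2026824951172), (59.920413970947266, 63.427181243896484), 177.08798217773438) [601.13397283 -37.39243913]
pos [599.5 -35.4 137.1] yaw_y -171.2 turn_z 0 joints [ 0.21  0.44 -0.19 -0.   -0.94 -0.06] w 68.4 t 17.1
tool shift cm [-0.23 -0.09  2.71] norm 2.7
```

View pics/k9.png

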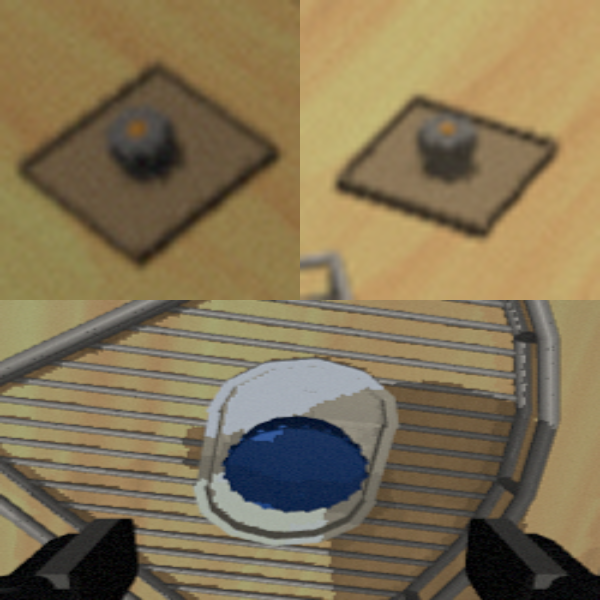

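Crops: the knob stands upright in the middle of the tray in both views; the pill box cap is now clear in the saucer.

Call:
{"op": "servo_tool", "data": {"rows": [[0.8,-0.1,-0.1,3,0,0,0],[0.8,0,0,3,0,0,0],[0.8,0,0,2.5,0,0,0],[0.8,0,0,1.4,0,0,0],[0.8,0,0,0,0,0,0],[0.4,0,0,0,0,0,0],[0.4,0,0,0,0,0,0],[0.4,0,0,0,0,0,0],[0.4,0,0,0,0,0,0],[0.4,0,0,0,0,0,0],[0.4,0,0,0,0,0,0]]}}

```text
clock: 18.3
position: [602.1, -33.1, 40.6]
ee_rot: [0.76, -0.65, 0.001, -0.001]
contact_force: [0.2, -1.9, 7.3]
gripper_width: 43.9
```

Call:
{"op": "servo_tool", "data": {"rows": [[0.4,0,0,-1,0,0,0],[0.4,0,0,-4,0,0,0],[0.4,0,0,-4,0,0,0],[0.4,0,0,-4,0,0,0],[0.4,0,0,0,0,0,0],[0.4,0,0,0,0,0,0]]}}

```text
clock: 18.9
position: [600.8, -32.9, 170.0]
ee_rot: [0.76, -0.65, 0.0, -0.001]
contact_force: [-0.2, -0.4, -1.2]
gripper_width: 43.9
```

Run:
```python
from h import *
go(380,301,165)
```

```text
pos [600.8 -32.9 170. ] yaw_y -171.1 turn_z 0 joints [ 0.21  0.4  -0.15 -0.   -1.01 -0.06] w 43.9 t 18.9
tool shift cm [-36.41  16.64   0.5 ] norm 40.0
```

Call:
{"op": "servo_tool", "data": {"rows": [[0.4,-4.04,1.85,0,0,0,0],[0.4,-4.04,1.85,0,0,0,0],[0.4,-4.04,1.85,0,0,0,0],[0.4,-4.04,1.85,0,0,0,0],[0.4,-4.04,1.85,0,0,0,0],[0.4,-4.04,1.85,0,0,0,0],[0.4,-4.04,1.85,0,0,0,0],[0.4,-4.04,1.85,0,0,0,0],[0.4,-4.04,1.85,0,0,0,0],[0.4,0,0,0,0,0,0],[0.4,0,0,0,0,0,0]]}}

```text
clock: 20.0
position: [378.5, 300.1, 167.4]
ee_rot: [0.761, -0.649, 0.0, 0.002]
contact_force: [0.1, -0.1, -1.0]
gripper_width: 43.9
```

Run:
```python
from h import *
d,im=shot("wrist","w10"); go(380,301,35)
```

```text
pos [379.1 299.4 167.5] yaw_y -171.0 turn_z 0 joints [ 1.01  0.22 -0.44 -0.   -0.92 -0.85] w 43.9 t 20.05
tool shift cm [-0.17 -0.14 13.25] norm 13.3
```

View pics/w10.png

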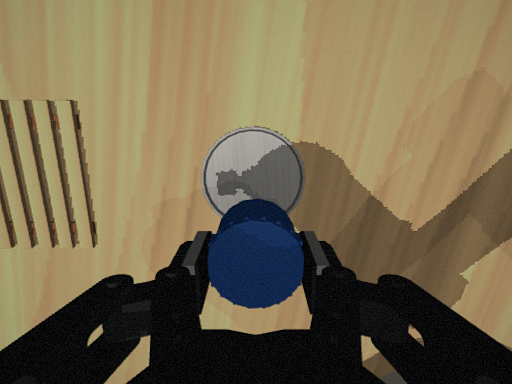

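Wrist view 10: the box is upright at (256,262); dish rim left 203, right 305 (row 178), top (254,127).

Run:
```python
from h import *
d,im=shot("wrist")
t,l,r=[ray(d,*q,10) for q in [(254,127),(203,178),(305,178)]]
print(t,l,r,"width",np.linalg.norm(r-l),"mid",(l+r)/2)
# circle through three pts
A=np.array([2*(l-t),2*(r-t)]); print("circ",np.linalg.solve(A,[l@l-t@t,r@r-t@t]))
s=read_state(); print("box",ray(d,256,262,s["position"][2]+9),s["position"])
```

```text
[387.60899336 246.93641559] [429.49519658 303.08942776] [330.57745738 287.62318196] width 100.11954798003742 mid [380.03632698 295.35630486]
circ [379.8721833  296.40612147]
box [378.98039529 295.26365678] [379.61406195 299.05344024 167.78261105]
```

Call:
{"op": "servo_tool", "data": {"rows": [[0.4,-0.1,-0.1,4,0,0,0],[0.4,0,0,4,0,0,0],[0.4,0,0,3,0,0,0],[0.4,0,0,1.5,0,0,0],[0.4,0,0,0.7,0,0,0],[0.4,0,0,0,0,0,0],[0.4,0,0,0,0,0,0]]}}

```text
clock: 20.8
position: [381.5, 301.3, 37.4]
ee_rot: [0.76, -0.65, -0.0, -0.001]
contact_force: [-0.6, -0.0, -0.1]
gripper_width: 44.0
```

Call:
{"op": "servo_tool", "data": {"rows": [[0.4,0,0,0.2,0,0,0],[0.4,0,0,0.1,0,0,0],[0.4,0,0,0,0,0,0],[0.4,0,0,0,0,0,0]]}}

```text
clock: 21.2
position: [380.8, 301.5, 34.1]
ee_rot: [0.76, -0.65, -0.0, -0.0]
contact_force: [0.4, 0.2, -0.1]
gripper_width: 44.2
```

Call:
{"op": "servo_tool", "data": {"rows": [[0.4,0,0,0.1,0,0,0],[0.4,0,0,0,0,0,0],[0.4,0,0,0,0,0,0]]}}

```text
clock: 21.5
position: [380.8, 301.6, 33.6]
ee_rot: [0.76, -0.65, 0.0, -0.0]
contact_force: [-3.1, -1.1, 4.9]
gripper_width: 44.1
```

Call:
{"op": "servo_tool", "data": {"rows": [[0.8,0,0,0,0,0,0],[0.8,0,0,0,0,0,0],[0.8,0,0,0,0,0,0],[0.8,0,0,0,0,0,0],[0.8,0,0,-2,0,0,0],[0.8,0,0,-4,0,0,0],[1,0,0,-4,0,0,0],[1,0,0,-4,0,0,0],[1,0,0,0,0,0,0]]}}

```text
clock: 22.4
position: [383.1, 304.1, 178.5]
ee_rot: [0.76, -0.649, -0.0, -0.006]
contact_force: [0.4, 0.5, -1.2]
gripper_width: 85.4
```

Call:
{"op": "servo_tool", "data": {"rows": [[1,4.04,-1.85,0,0,0,0],[1,4.04,-1.85,0,0,0,0],[1,4.04,-1.85,0,0,0,0],[1,4.04,-1.85,0,0,0,0],[1,4.04,-1.85,0,0,0,0],[1,4.04,-1.85,0,0,0,0],[1,4.04,-1.85,0,0,0,0],[1,4.04,-1.85,0,0,0,0],[1,4.04,-1.85,0,0,0,0],[1,0,0,0,0,0,0],[1,0,0,0,0,0,0]]}}

```text
clock: 23.5
position: [601.3, -33.1, 171.3]
ee_rot: [0.759, -0.651, -0.001, 0.001]
contact_force: [-0.8, 0.5, 0.4]
gripper_width: 85.4
```

Run:
```python
from h import *
d,im=shot("wrist","w11"); go(600,-33,100)
for n in("scene","side"):
    D,I=shot(n); u,v,w=(376,226,30) if n=="scene" else (240,315,34)
    cv2.imwrite(f"pics/k_{n}.png",cv2.resize(I[v-w:v+w,u-w:u+w],(220,220),interpolation=2))
cv2.imwrite("pics/k11.png",np.hstack([np.vstack([cv2.imread("pics/k_scene.png"),cv2.imread("pics/k_side.png")]),cv2.resize(im[80:300,120:385],(530,440))]))
```

```text
pos [601.  -32.2 171.7] yaw_y -171.1 turn_z 0 joints [ 0.21  0.4  -0.15 -0.   -1.02 -0.06] w 85.7 t 23.55
tool shift cm [0.06 0.1  7.17] norm 7.2
```

View pics/k11.png

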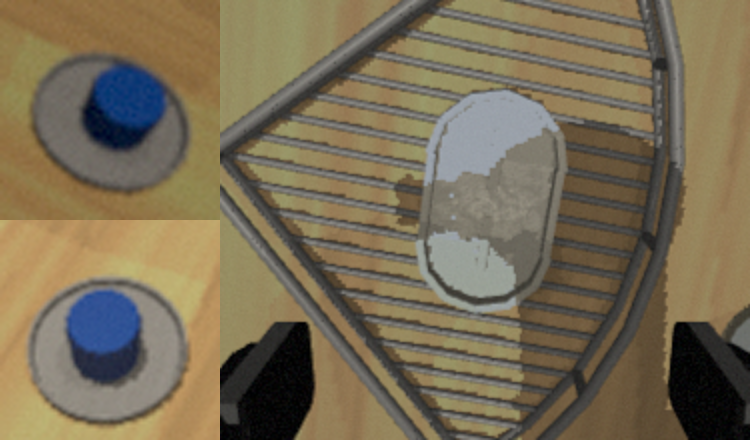

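Crops: the pill box stands upright near the middle of the dish. The empty saucer outline shows straight sides (428,165)-(418,240) and (566,165)-(552,250), ends (503,90) and (485,312) in crop px.

Run:
```python
from h import *
d,im=shot("wrist")
f=lambda x,y:ray(d,120+(x-220)/2,80+y/2,21)
for a,b in (((428,165),(418,240)),((566,165),(552,250)),((503,90),(485,312))):
    a,b=f(*a),f(*b); v=b-a; print(a,b,"mid",(a+b)/2,"len",np.linalg.norm(v),"az",np.degrees(np.arctan2(v[1],v[0])))
# outline mask
hsv=cv2.cvtColor(im,cv2.COLOR_BGR2HSV); m=(hsv[...,1]<75).astype(np.uint8); k=np.zeros_like(m); k[122:240,214:298]=m[122:240,214:298]
k=cv2.morphologyEx(k,cv2.MORPH_OPEN,np.ones((5,5)))
c=max(cv2.findContours(k,0,2)[0],key=cv2.contourArea); print(cv2.boundingRect(c)); print(cv2.minAreaRect(np.array([ray(d,*q,21) for q in c[:,0]],np.float32)))
# pill box top vs dish
for n in("scene","side"):
    D,I=shot(n); b=I.astype(int); u,v=(376,226) if n=="scene" else (240,315)
    m=((b[...,0]>b[...,2]+30)&(b[...,0]>85)).astype(np.uint8); t=np.zeros_like(m); t[v-32:v+32,u-32:u+32]=m[v-32:v+32,u-32:u+32]
    c=max(cv2.findContours(t,0,2)[0],key=cv2.contourArea); e=cv2.fitEllipse(cv2.convexHull(c)); print(n,"box",e,ray(D,*e[0],42))
    o,s=((346,196),220/60) if n=="scene" else ((206,281),220/68)
    c=[(33,122),(188,122),(110,54),(110,190)] if n=="scene" else [(30,131),(187,131),(108,58),(108,202)]
    print("dish",np.mean([ray(D,o[0]+x/s,o[1]+y/s,9) for x,y in c],0))
```

```text
[632.7051611  -46.68469283] [632.79541882  -9.02451659] mid [632.75028996 -27.85460471] len 37.660284400620824 az 89.86268314591227
[568.14418941 -56.85582523] [566.92468315 -14.16668853] mid [567.53443628 -35.51125688] len 42.7065520504004 az 91.63633114806196
[603.22783051 -86.47424151] [594.46474557  23.70339301] mid [598.84628804 -31.38542425] len 110.52557534843808 az 94.5475023536694
(217, 122, 77, 116)
((601.6041259765625, -31.81763458251953), (67.6093521118164, 115.5872573852539), 0.17447076737880707)
scene box ((381.0332336425781, 221.76060485839844), (15.539288520812988, 20.207048416137695), 115.24644470214844) [381.44540353 302.26751042]
dish [383.73062351 300.99141516]
side box ((237.4330596923828, 312.020263671875), (19.990619659423828, 22.8096981048584), 76.95182800292969) [378.96633358 304.29584757]
dish [376.27164186 303.09427105]
```

Pill box is within 3 mm of the dish centre. Saucer at about (600,-30), long axis about 91°; turning 8° and going down in stages.

Call:
{"op": "servo_tool", "data": {"rows": [[1,0,0,0,0,0,7.9],[1,-0.25,0.1,4,0,0,0],[1,0,0,4,0,0,0],[1,0,0,0,0,0,0],[1,0,0,0,0,0,0],[1,0,0,0,0,0,0]]}}

```text
clock: 24.4
position: [602.3, -29.1, 95.3]
ee_rot: [0.714, -0.7, 0.002, -0.002]
contact_force: [0.4, -0.1, 0.3]
gripper_width: 85.5
```

Run:
```python
from h import *
d,im=shot("wrist","w12"); go(600,-30,16,181)
```

```text
pos [602.3 -29.1  95.4] yaw_y -178.9 turn_z 0.1 joints [ 0.22  0.48 -0.24  0.   -0.85 -0.2 ] w 85.6 t 24.45
tool shift cm [0.08 0.27 7.94] norm 7.9
```

View pics/w12.png

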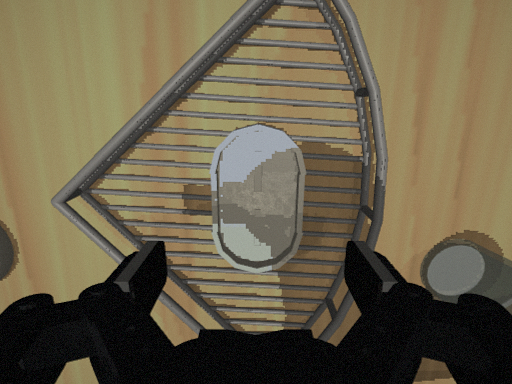

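Wrist view 12: the saucer is aligned with the jaws, outline (211–304, 125–271), clear of the basket rim. Tumbler well off to the right.

Run:
```python
from h import *
d,im=shot("wrist")
a,b,l,r=[ray(d,*q,21) for q in[(259,125),(262,271),(211,197),(304,197)]]; print(a,b,(a+b)/2,(l+r)/2)
```

```text
[600.955571   -88.51434252] [596.29729757  20.43894677] [598.62643429 -34.03769787] [600.96005454 -38.51316708]
```

Call:
{"op": "servo_tool", "data": {"rows": [[1,0,0.2,3,0,0,0],[1,0,0,2.5,0,0,0],[1,0,0,1.5,0,0,0],[1,0,0,0.5,0,0,0],[1,0,0,0,0,0,0],[1,0,0,0,0,0,0]]}}

```text
clock: 25.1
position: [599.8, -29.5, 19.3]
ee_rot: [0.714, -0.701, 0.001, -0.001]
contact_force: [0.4, 0.0, -0.0]
gripper_width: 85.6
```

Call:
{"op": "servo_tool", "data": {"rows": [[1,0,0,0.3,0,0,0],[1,0,0,0,0,0,0],[0.6,0,0,0,0,0,0],[0.6,0,0,0,0,0,0],[0.6,0,0,0,0,0,0],[0.6,0,0,0,0,0,0],[0.6,0,0,0,0,0,0],[0.6,0,0,0,0,0,0]]}}

```text
clock: 25.9
position: [599.7, -29.4, 16.1]
ee_rot: [0.714, -0.7, 0.001, -0.001]
contact_force: [-0.8, -0.3, 5.0]
gripper_width: 64.4
```

Call:
{"op": "servo_tool", "data": {"rows": [[0.6,0,0,-0.5,0,0,0],[0.6,0,0,-1.5,0,0,0],[0.6,0,0,-3,0,0,0],[0.6,0,0,-4,0,0,0],[0.6,0,0,-3,0,0,0],[0.6,0,0,0,0,0,0],[0.6,0,0,0,0,0,0]]}}

```text
clock: 26.6
position: [598.0, -29.5, 134.8]
ee_rot: [0.713, -0.701, -0.0, -0.0]
contact_force: [-0.3, 0.3, -2.5]
gripper_width: 64.4
```

Run:
```python
from h import *
for n in("scene","side"):
    D,I=shot(n); u,v=(346,312) if n=="scene" else (146,294); w=44
    cv2.imwrite(f"pics/k_{n}.png",cv2.resize(I[v-w:v+w,u-w:u+w],(396,396),interpolation=2))
cv2.imwrite("pics/dr.png",np.hstack([cv2.imread("pics/k_scene.png"),cv2.imread("pics/k_side.png")]))
go(597,330,130)
```

```text
pos [597.1 -29.7 133. ] yaw_y -179.0 turn_z 0 joints [ 0.22  0.44 -0.2  -0.   -0.93 -0.2 ] w 63.9 t 26.7
tool shift cm [-35.97  -0.61   0.3 ] norm 36.0
```

View pics/dr.png

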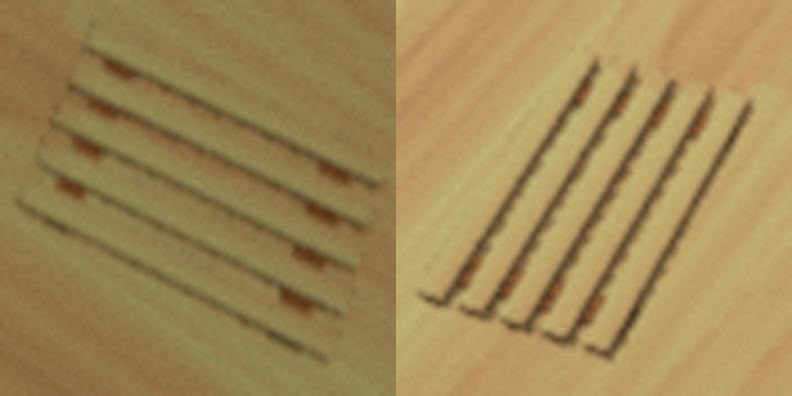

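Drainer crops: five slats with dark near edges; scene diagonal corners (92,20) and (327,357); side corners (420,292), (750,100), (612,353) in crop px.

Run:
```python
from h import *
D,_=shot("scene"); f=lambda x,y:ray(D,302+x/4.5,268+y/4.5,10)
a,b,c=f(92,20),f(327,357),f(18,200); print("scene",a,b,c,"ctr",(a+b)/2,np.linalg.norm(b-c),np.linalg.norm(a-c),"az",np.degrees(np.arctan2(*(b-c)[::-1])))
D,_=shot("side"); f=lambda x,y:ray(D,102+(x-396)/4.5,250+y/4.5,10)
a,b,c=f(420,292),f(750,100),f(612,353); print("side",a,b,c,"ctr",(a+b)/2,np.linalg.norm(b-c),np.linalg.norm(a-c),"az",np.degrees(np.arctan2(*(b-c)[::-1])))
```

```text
scene [559.35736663 251.24215773] [634.41486979 413.29085955] [657.15449194 267.4603102 ] ctr [596.88611821 332.26650864] 147.5928166941202 99.13277050881054 az 98.8628620733921
side [629.16729243 415.92273536] [554.590571   255.33721427] [530.32865683 401.0585178 ] ctr [591.87893172 335.62997482] 147.72724454220494 99.95009180205764 az -80.54723050390533
```

Call:
{"op": "servo_tool", "data": {"rows": [[0.6,-4,0,0,0,0,0],[0.6,-4,0,0,0,0,0],[0.6,-4,0,0,0,0,0],[0.6,-4,0,0,0,0,0],[0.6,-4,0,0,0,0,0],[0.6,-4,0,0,0,0,0],[0.6,-4,0,0,0,0,0],[0.6,-4,0,0,0,0,0],[0.6,-4,0,0,0,0,0],[0.6,0,0,0,0,0,0],[0.6,0,0,0,0,0,0]]}}

```text
clock: 27.9
position: [591.3, 330.9, 132.8]
ee_rot: [0.714, -0.7, -0.0, 0.002]
contact_force: [0.2, -0.1, -1.4]
gripper_width: 64.4
```

Run:
```python
from h import *
d,im=shot("wrist","w13"); go(597,330,130)
```

```text
pos [591.5 329.9 133.2] yaw_y -179.0 turn_z 0 joints [ 0.75  0.56  0.01 -0.   -1.03 -0.73] w 64.0 t 27.95
tool shift cm [-0.   -0.55  0.32] norm 0.6
```

No more views are left, so I continue with numbers: scene, side and the earlier wrist view agree on the drainer at (594.5,334), axis 99°.

Call:
{"op": "servo_tool", "data": {"rows": [[0.6,-0.35,-0.3,0,0,0,0],[0.6,0,0,2,0,0,-8],[0.6,0,0,2,0,0,0],[0.6,0,0,2,0,0,0],[0.6,0,0,1.5,0,0,0],[0.6,0,0,1,0,0,0],[0.6,0,0,0.5,0,0,0],[0.6,0,0,0.5,0,0,0],[0.6,0,0,0.5,0,0,0],[0.6,0,0,0,0,0,0],[0.6,0,0,0,0,0,0]]}}

```text
clock: 29.05
position: [595.3, 334.1, 35.2]
ee_rot: [0.761, -0.649, 0.0, -0.0]
contact_force: [0.1, 0.6, -1.9]
gripper_width: 64.4
```

Run:
```python
from h import *
go(594.5,334,21.5,189)
```

```text
pos [595.3 334.1  35.2] yaw_y -171.0 turn_z 0.0 joints [ 0.75  0.67 -0.06  0.   -0.84 -0.59] w 64.4 t 29.05
tool shift cm [-0.    0.08  1.37] norm 1.4
```

Call:
{"op": "servo_tool", "data": {"rows": [[0.6,0,0,0.4,0,0,0],[0.6,0,0,0.4,0,0,0],[0.6,0,0,0.3,0,0,0],[0.6,0,0,0.1,0,0,0],[0.6,0,0,0,0,0,0],[0.6,0,0,0,0,0,0]]}}

```text
clock: 29.65
position: [595.2, 333.9, 22.9]
ee_rot: [0.761, -0.649, 0.0, -0.0]
contact_force: [-0.0, -0.7, -1.6]
gripper_width: 64.5
```

Call:
{"op": "servo_tool", "data": {"rows": [[0.6,0,0,0.1,0,0,0],[0.6,0,0,0,0,0,0],[0.6,0,0,0,0,0,0]]}}

```text
clock: 29.95
position: [595.1, 333.9, 21.9]
ee_rot: [0.761, -0.649, 0.0, -0.0]
contact_force: [0.3, 0.4, -2.3]
gripper_width: 64.3
```

Still hanging (−2 N); a little lower.

Call:
{"op": "servo_tool", "data": {"rows": [[0.6,0,0,0.1,0,0,0],[0.6,0,0,0,0,0,0],[0.6,0,0,0,0,0,0]]}}

```text
clock: 30.25
position: [595.3, 334.0, 21.2]
ee_rot: [0.761, -0.649, 0.0, -0.0]
contact_force: [-0.9, -0.1, -0.2]
gripper_width: 64.1
```

Call:
{"op": "servo_tool", "data": {"rows": [[0.6,0,0,0.05,0,0,0],[0.6,0,0,0,0,0,0],[1,0,0,0,0,0,0],[1,0,0,0,0,0,0],[1,0,0,0,0,0,0],[1,0,0,0,0,0,0],[1,0,0,0,0,0,0],[1,0,0,-1,0,0,0],[1,0,0,-3,0,0,0],[1,0,0,-5,0,0,0],[1,0,0,-5,0,0,0],[1,0,0,-3,0,0,0]]}}

```text
clock: 31.45
position: [596.5, 334.6, 196.4]
ee_rot: [0.761, -0.649, 0.001, -0.004]
contact_force: [0.6, -0.4, 0.2]
gripper_width: 85.3
```

Call:
{"op": "servo_tool", "data": {"rows": [[1,5,0,0,0,0,0],[1,5,0,0,0,0,0],[1,5,0,0,0,0,0],[1,5,0,0,0,0,0],[1,5,0,0,0,0,0],[1,5,0,0,0,0,0],[1,0,0,0,0,0,0],[1,0,0,0,0,0,0],[1,0,0,0,0,0,0]]}}

```text
clock: 32.35
position: [642.2, 38.2, 190.8]
ee_rot: [0.761, -0.649, 0.0, -0.0]
contact_force: [0.8, 0.6, 0.7]
gripper_width: 85.7
```

Run:
```python
from h import *
s=read_state(); print(s["position"],s["contact_force"])
for n,(u,v) in dict(scene=(346,312),side=(146,294)).items():
    d,im=shot(n,n+"_end"); hsv=cv2.cvtColor(im,cv2.COLOR_BGR2HSV); w=46
    m=(hsv[...,1]<70).astype(np.uint8); t=np.zeros_like(m); t[v-w:v+w,u-w:u+w]=m[v-w:v+w,u-w:u+w]
    t=cv2.morphologyEx(t,cv2.MORPH_OPEN,np.ones((3,3)))
    c=max(cv2.findContours(t,0,2)[0],key=cv2.contourArea); print(n,cv2.boundingRect(c),cv2.minAreaRect(np.array([ray(d,*q,24) for q in c[:,0]],np.float32)))
    m=((im[...,2]>60)&(im[...,2]>2.2*im[...,1])&(im[...,2]>2.2*im[...,0])).astype(np.uint8)
    c=max(cv2.findContours(m,0,2)[0],key=cv2.contourArea); print("comb",cv2.minAreaRect(np.array([ray(d,*q,16) for q in c[:,0]],np.float32))[0])
```

```text
[642.21920601  38.18971558 190.82852002] [0.80462981 0.55996538 0.68509828]
scene (322, 284, 54, 44) ((596.0986938476562, 332.05181884765625), (71.86711883544922, 111.79263305664062), 8.86372184753418)
comb (414.5669860839844, -349.22772216796875)
side (123, 267, 42, 46) ((592.4918823242188, 334.3663330078125), (73.01626586914062, 118.53338623046875), 9.127583503723145)
comb (404.8338928222656, -309.4659423828125)
```

```bash
python3 -c "
from bench import *
print(job_done())"
```

```text
the job is handed in; nothing more can be done
None
```

All four pieces were moved in the required order and the job was handed in at about 32 s on the robot clock. The hand-in gives no verdict, so the results below come from my own camera checks.

| Piece | Last check |
|---|---|
| Comb on stone rest | About 2 mm from the middle and 1–2° off the rest's length |
| Knob in square tray | Upright and central in two views, judged by eye and not measured |
| Pill box in round dish | About 3 mm from the middle and upright |
| Saucer on drainer | About 1 mm from the middle and within 1° of the drainer's length; set down slowly, no hard contact |

Where checks disagreed or failed:
- **Wrist camera:** it read about 4 mm off along the tool's length compared with the two fixed cameras, and I corrected for that.
- **Saucer angle:** my first by-eye estimates of its angle in the basket differed by 25° between the fixed cameras. I used the wrist view for the grip instead.
- **Comb at the end:** the final scene view gave a comb position about 37 mm off, probably because the arm was partly hiding it. The side view still matched the reading from just after the comb was placed.
- **Final saucer placing:** I had reached the 16-picture limit, so this was checked by measurement only.
- **Tumbler:** I stayed clear of it and it was still standing in the last view that showed it, but I did not measure its position at the end.

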